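# Unclamp the candle carrier and hold it level

### The job

Free the candle carrier from its filling stand by turning the captive wing nut anticlockwise (seen from above) about a quarter turn, as far as it goes, with the carrier still seated. Then lift the carrier by its bar handle at least 6 cm above the stand, both glasses staying upright in their pockets, and hold it there still and level for at least two seconds; finish while still holding it in the air. Leave the bottle, pitcher, jigger and votive cup where they are.

Things in the scene. Friction and masses are not known exactly. Their poses are not given: they have to be found in the camera images.
- stand: Fixed wooden board 110 mm (x) by 280 mm (y), 25 mm high, turned up to 0.4 rad either way. Origin: on the table under the middle of the carrier's seat; the board spans y -180 to +100 mm in its frame. Curbs 10 mm high guard the carrier's long sides and +y end with 3.5 mm play. The wing nut's upright axis is at x 0, y -145 mm.
- clamp (a joint): Turn (rad) of the captive wing nut and its clamp bar, one steel piece. At 0 (starts 0 to 0.3) the bar (50 mm long, 14 wide) points along the stand's +y, 2 mm above the carrier's lug. Grows anticlockwise from above to a hard stop at 1.6, bar along the stand's -x; clear of the lug from 0.9 on. Friction 0.06 N m; it stays where left and does not rise.
- wing (a point): Centre of the nut's upright wing, on the turning axis, 74 mm above the table. The wing is a flat steel plate 13 mm thick, 44 mm long, 30 mm high (underside 59 mm above the table), its length parallel to the clamp bar. Turns with the nut: y axis = the wing's length, x axis = the thickness to pinch, z up.
- carrier: Loose steel carrier, 0.3 kg: tray 72 mm (x) by 166 mm (y), rims 18 mm high, two 66 mm square pockets centred at y +45 and -45 mm. Origin: centre of its underside, at the start on the board 25 mm above the table, axes parallel to the stand's. A lug 36 mm wide, 5 mm thick sticks out 23 mm at its -y end. A central stem carries the handle.
- handle (a point): Centre of the carrier's wooden bar handle, 126 mm above the carrier's origin, axes as the carrier's. Bar 76 mm long along y, 14 mm thick along x, 16 mm high, 44 mm clear above the glass rims. The whole load is 0.5 to 0.8 kg, its centre of mass up to 15 mm from the middle of the handle towards the candle.
- candle: Loose amber glass tumbler, 60 mm across at the rim, 70 mm high, two thirds filled with hard set white wax with a short wick; about 0.22 kg. Origin: centre of its underside. Stands in either pocket of the carrier (4 mm above the carrier's origin).
- empty_glass: The same amber tumbler, empty, about 0.11 kg, in the other pocket. Origin: centre of its underside.
- bottle: Bystander: amber bottle with black cap, 64 mm across, 130 mm high, on the table. Origin: centre of its underside.
- pitcher: Bystander: round steel pitcher with a side handle, 84 mm across, 95 mm high, on the table. Origin: centre of its underside.
- jigger: Bystander: waisted steel jigger, 42 mm across, 75 mm high, on the table. Origin: centre of its underside.
- votive: Bystander: grey open votive cup, 76 mm across, 80 mm high, on the table. Origin: centre of its underside.
Mind the look-alikes: they are no part of the job. What is shaped like the empty_glass but blue or green is not meant. What is shaped like the carrier but yellow is not meant.

How it is judged:
By the outcome, as a careful person would: the job done as asked, in the order asked, and still so for the second after the job is handed in, while the arm keeps its last pose, push and grip.
It also fails if it takes over 53 s, if anything falls off the work surface, if the arm or the gripper's body presses on something with over 40 N, if the wrist force passes 120 N, or if a joint passes its speed limit or range.

### The arm

A 6-joint arm with a two-finger parallel gripper is mounted at the origin on the work surface. World frame = base frame: x ahead of the robot, y to its left, z up, the work surface at z = 0. Lengths are in m, angles in degrees, forces in N, time in s.
With the tool pointing down it reaches from about 0.275 to 0.875 m from the base axis. Payload 12.5 kg.
Tool frame: the origin (TCP) lies between the finger pads; the fingertips stand 14 mm ahead of it and the grasp point (between the pads) lies 5 mm behind it (arm.tips_ahead is the distance from the TCP to the fingertips, in m); z points along the fingers, y is the line along which they close (so a half turn about z gives the same grasp; the last joint's range is limited). The gripper opens to 85 mm and grips with 20 to 120 N. Pads are 22 mm wide; open, the fingers measure 114 mm over their backs; the gripper's body (76 mm by 85 mm) begins 54 mm behind the grasp point. The pads swing forward as they close: fully open they stand 13 mm farther back than shut.
Start: joints at [64.996, 20.094, 94.641, -0, 65.266, -4.847], TCP at [0.189, 0.516, 0.245] pointing down, gripper open.
Joint ranges: [-157.81, 157.81], [-45, 120.19], [0.68, 151.7], [-89.99, 269.99], [4.06, 180], [-164.3, 164.3]. Speed limits (degrees/s): [127.2, 127.2, 159.86, 180, 180, 180].

### API

Orientations are given as [roll, pitch, yaw] about the fixed x, y, z axes, in that order (R = Rz(yaw) Ry(pitch) Rx(roll)).
In Python, from rig import arm gives the robot as it stands. The module is installed in compiled form; this text tells all that it offers.
- The arm moves only by the tool arm_command, never from a script. Its argument "rows" is text: rows parted by semicolons, each of 5 numbers parted by spaces: the shift along the tool's x, y, z normalised to -1 to 1, where 1 is 0.12 m, then the turn about the tool's z normalised to -1 to 1, where 1 is 45 degrees, then the closure, from -1 (fully open) to 1 (shut). In form: dx dy dz yaw fingers; .... A call has 1 to 20 rows; each row shifts and turns the commanded pose from where the row before left it, along the tool's axes as they then stand; what a row does not reach is not made up. A row lasts 1/8 s, in which the tool goes at most 62.5 mm and 10.7 degrees, less where a joint would pass 70% of its speed; a pose out of reach is approached as far as the arm can. A call with a number of a shift or a turn outside -1 to 1 is refused whole. A call with a gripper value outside its range is refused whole. The fingers move at their own pace and stop on an object; "force" is the grip in N (left out, the last holds). Time passes only in rows, so rows that do not move let the fingers close. It gives the time, the measured TCP pose, the force, the opening and the grip force at its end, in the units of the state.
- arm.state(): the state, without advancing time (a new reading comes with each control period).
- arm.grab_frame(name): name is "side" or "top" or "wrist"; returns (picture, depth): 420x560x3 uint8, red, green, blue; 420x560 float32, m along the optical axis (not along the pixel's ray), 0 where there is no reading.
- arm.camera_info(name): a dict with "vertical_fov" (degrees; the focal length in pixels is half the picture's height over the tangent of half this angle, whatever the lens; pixels are square), "cx", "cy" (the principal point, pixels), "R" (3x3) and "t" (3): a world point X has camera coordinates R X + t. Camera axes: x right, y down, z forward; pixel columns grow to the right and rows downward; lengths in m; the calibration is good to about 2 mm. A picture is of the moment at which its call begins: read the wrist's pose just before it. camera_info takes no time and is no camera call; for the wrist camera it gives the pose at the moment of the call.
- arm.job_done(): hands the job in; it is judged then, once.
The state is a dict: "clock": time; "joints": joint angles; "joint_velocities": joint speeds; "joint_efforts": joint torques, N m; "eef_pos": TCP position; "eef_rot": TCP orientation; "contact_force": force on the tool from outside, world axes, zero at the start; "torque": the same for the moment, N m; "grip_width": opening from 0.0 (shut) to 1.0 (fully open); "finger_force": force on a finger pad.
Only numpy, scipy, OpenCV 4.12 (cv2) and the standard library are available. Lean on these libraries where they do the work, as an engineer would, in place of code of your own. Each camera call takes 0.05 s, during which the arm holds its last target. There are 200 camera calls.

## Working session

There is one attempt and no reset: what is moved stays moved. The work goes in short steps, Python scripts to look and compute and a tool call to move; the robot and the scene stay as the last step left them, time stands still between calls to the robot, and variables do not carry over. Pictures are saved under pics/ and viewed, at most 10 in all, crops included, and the job is handed in when it is done.

Besides the shell and the picture viewer there is one more tool, called after "Call:" by a JSON object that holds its "method" and its "body". arm_command: Moves the arm, as the interface text tells. Its arguments: {"type":"object","properties":{"rows":{"type":"string"},"force":{"type":"number"}},"required":["rows"]}

```bash
mkdir -p pics
cat > h.py <<'E'
import numpy as np, cv2
from rig import arm
def grab(n):
    ci=arm.camera_info(n); p,d=arm.grab_frame(n); return ci,p,d
def f(ci): return 210/np.tan(np.radians(ci["vertical_fov"])/2)
def cloud(ci,d):
    v,u=np.mgrid[0:420,0:560]; k=f(ci)
    c=np.stack([(u-ci["cx"])/k*d,(v-ci["cy"])/k*d,d],-1)
    return (c-np.array(ci["t"]))@np.array(ci["R"])
E
python3 - <<'E'
from h import *
for n in("top","side"):
    ci,p,d=grab(n); np.savez("pics/%s0.npz"%n,p=p,d=d,R=ci["R"],t=ci["t"],cx=ci["cx"],cy=ci["cy"],f=f(ci))
    cv2.imwrite("pics/%s0.png"%n,p[:,:,::-1]); print(n,ci,(d>0).mean())
print(arm.state())
E
```

```text
top {'vertical_fov': 56.01961220634394, 'cx': 283.06861390139966, 'cy': 212.32079069297575, 'R': array([[-0.01220014, -0.99989064,  0.00835898],
       [-0.99760159,  0.01160175, -0.06823824],
       [ 0.0681338 , -0.00917145, -0.99763404]]), 't': array([-0.01563664,  0.58172585,  1.2099416 ])} 0.9963052721088436
side {'vertical_fov': 53.96860570875848, 'cx': 280.7106817609065, 'cy': 210.4599467732818, 'R': array([[ 0.99576131, -0.09039322,  0.01698474],
       [-0.05765045, -0.75730151, -0.65051583],
       [ 0.07166479,  0.64677931, -0.75930276]]), 't': array([-0.55960575,  0.08661033,  1.19462493])} 0.995875850340136
{'clock': 0.1, 'joints': array([ 6.49974225e+01,  2.01209486e+01,  9.46721363e+01,  7.21407385e-04,
        6.52641651e+01, -4.84863010e+00]), 'joint_velocities': array([ 0.04441506, -0.08434725, -0.15211699, -0.01294333, -0.0790913 ,
       -0.02106577]), 'joint_efforts': array([ 1.48884960e-04, -5.06821632e+01, -2.91877627e+01, -7.07105551e-05,
        2.55250518e-03,  1.25847595e-05]), 'eef_pos': array([0.18937148, 0.5160853 , 0.24482274]), 'eef_rot': array([-1.79943010e+02, -5.49154356e-03,  1.59845748e+02]), 'contact_force': array([ 0.54041948, -0.16019877,  0.42552304]), 'torque': array([ 0.02187358, -0.00019972, -0.00570031]), 'finger_force': 0.0, 'grip_width': 1.0007511456964875}
```

View pics/top0.png

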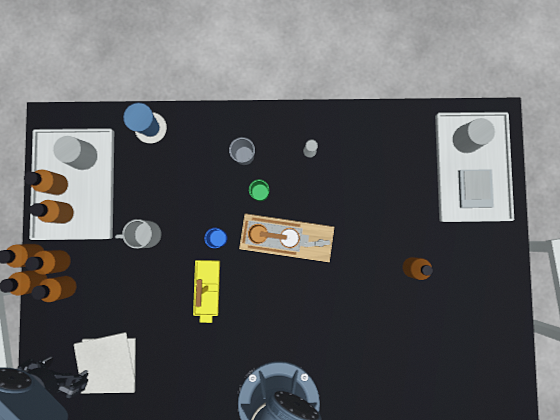

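View pics/side0.png

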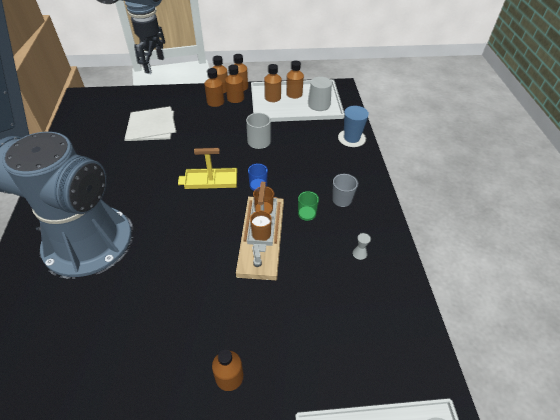

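The top view shows the stand at about (287,238), with the wing nut at (318,242), the handle at about (273,236) and the candle at (290,238), nearer the nut. The side view agrees, with the wing at (257,257). The yellow carrier and the blue and green glasses are the look-alikes.

```bash
cat > m.py <<'E'
from h import *
def onplane(Z,pts,z):
    k=float(Z["f"]);pts=np.atleast_2d(pts).astype(float)
    r=np.c_[(pts[:,0]-Z["cx"])/k,(pts[:,1]-Z["cy"])/k,np.ones(len(pts))]@Z["R"]
    o=-Z["R"].T@Z["t"]; return (o+r*((z-o[2])/r[:,2])[:,None])
E
python3 - <<'E'
from m import *
Z=dict(np.load("pics/top0.npz"))
p=Z["p"];hsv=cv2.cvtColor(p,cv2.COLOR_RGB2HSV)
roi=np.zeros(p.shape[:2],bool);roi[205:270,232:342]=1
m=(roi&(p.max(2)>70)).astype(np.uint8)
c=max(cv2.findContours(m,0,cv2.CHAIN_APPROX_NONE)[0],key=cv2.contourArea)
w=onplane(Z,c[:,0],.025)[:,:2]
r=cv2.minAreaRect(w.astype(np.float32));print(r)
k=float(Z["f"]);d=Z["d"]
v,u=np.mgrid[0:420,0:560]
X=(np.stack([(u-Z["cx"])/k*d,(v-Z["cy"])/k*d,d],-1)-Z["t"])@Z["R"]
for lo,hi in((.145,.18),(.08,.095),(.02,.03)):
    q=X[roi&(X[...,2]>lo)&(X[...,2]<hi)]; print(lo,len(q),q.mean(0),q.min(0),q.max(0))
E
```

```text
((0.5036119818687439, -0.0321572870016098), (0.2828555703163147, 0.11297708749771118), 80.94957733154297)
0.145 137 [0.50880906 0.00623221 0.15857353] [ 0.4983806  -0.03138174  0.15301472] [0.5185106  0.04298256 0.16447822]
0.08 174 [ 0.49719604 -0.06774037  0.08495263] [ 0.47769059 -0.15880771  0.08002823] [0.54072499 0.07889342 0.09486635]
0.02 1605 [ 0.49779256 -0.05941077  0.0255486 ] [ 0.42920199 -0.17645447  0.02000794] [0.57758187 0.11163623 0.02999864]
```

Call:
{"method": "arm_command", "body": {"rows": "-0.275 -0.264 0 0 -1;-0.275 -0.264 0 0 -1;-0.275 -0.264 0 0 -1;-0.275 -0.264 0 0 -1;-0.275 -0.264 0 0 -1;-0.275 -0.264 0 0 -1;-0.275 -0.264 0 0 -1;-0.275 -0.264 0 0 -1;-0.275 -0.264 0 0 -1;-0.275 -0.264 0 0 -1;-0.275 -0.264 0 0 -1;-0.275 -0.264 0 0 -1;-0.275 -0.264 0 0 -1;-0.275 -0.264 0 0 -1;-0.275 -0.264 0 0 -1"}}

```text
clock: 1.98
eef_pos: [0.4908, -0.1018, 0.2451]
eef_rot: [180.0, -0.0, 159.8]
contact_force: [-0.1, -0.1, 0.1]
grip_width: 1.004
finger_force: 0.0
```

Call:
{"method": "arm_command", "body": {"rows": "0 0 -0.1 0.19 -1;0 0 -0.1 0.19 -1;0 0 -0.1 0.19 -1;0 0 -0.1 0.19 -1;0 0 0 0.19 -1;0 0 0 0.19 -1;0 0 0 0.19 -1;0 0 0 0.2 -1;0 0 0 0 -1;0 0 0 0 -1"}}

```text
clock: 3.22
eef_pos: [0.4904, -0.1003, 0.2932]
eef_rot: [-180.0, -0.0, 91.2]
contact_force: [0.1, 0.4, 0.4]
grip_width: 1.0
finger_force: 0.0
```

Run:
```python
from h import *
s=arm.state();print(s["clock"],s["eef_pos"],s["eef_rot"])
n="wrist"
ci,p,d=grab(n); np.savez("pics/%s1.npz"%n,p=p,d=d,R=ci["R"],t=ci["t"],cx=ci["cx"],cy=ci["cy"],f=f(ci))
cv2.imwrite("pics/%s1.png"%n,p[:,:,::-1]); print(-ci["R"].T@ci["t"],ci["R"][2])
```

```text
3.225 [ 0.49036396 -0.10033984  0.2931732 ] [-1.79984844e+02 -3.12183818e-03  9.11894772e+01]
[ 0.48847555 -0.02083018  0.42079577] [ 0.0055568  -0.30886762 -0.95108881]
```

View pics/wrist1.png

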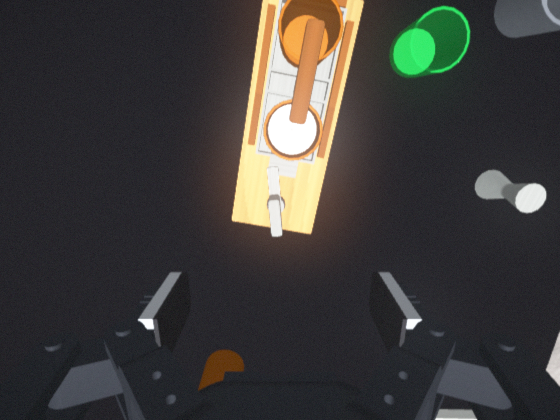

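The wrist view shows the wing at about (277,218), roughly vertical in the image, and the clamp bar reaching the lug at (274,175). The candle is at (293,129) and the handle runs from (299,122) to (314,22).

```bash
cat > meas.py <<'E'
from m import *
import sys
def pts(fn,roi,lo,hi):
    Z=dict(np.load(fn));d=Z["d"];k=float(Z["f"]);v,u=np.mgrid[0:420,0:560]
    X=(np.stack([(u-Z["cx"])/k*d,(v-Z["cy"])/k*d,d],-1)-Z["t"])@Z["R"]
    a,b,c,e=roi;X=X[a:b,c:e].reshape(-1,3);return X[(X[:,2]>lo)&(X[:,2]<hi)]
E
python3 - <<'E'
from meas import *
fn="pics/wrist1.npz"
for name,roi,lo,hi in(("wingtop",(160,250,255,300),.086,.094),("wing",(160,250,255,300),.065,.094),("bar",(160,250,255,300),.031,.05),("handle",(0,135,280,340),.156,.175)):
    q=pts(fn,roi,lo,hi);print(name,len(q),np.median(q,0),cv2.minAreaRect(q[:,:2].astype(np.float32)))
Z=dict(np.load(fn));p=Z["p"]
m=(p.max(2)>60).astype(np.uint8);m[:,:225]=0;m[:,370:]=0;m[260:]=0
c=max(cv2.findContours(m,0,cv2.CHAIN_APPROX_NONE)[0],key=cv2.contourArea)[:,0]
# board edges by line fits, rows 120..215
for side in(np.min,np.max):
    e=np.array([(side(c[c[:,1]==y,0]),y) for y in range(60,212)])
    w=onplane(Z,e,.025);l=cv2.fitLine(w[:,:2].astype(np.float32),cv2.DIST_HUBER,0,.01,.01).ravel();print(l,np.degrees(np.arctan2(l[1],l[0])))
e=c[(c[:,1]>218)&((c[:,0]<266)|(c[:,0]>286))];w=onplane(Z,e,.025)
l=cv2.fitLine(w[:,:2].astype(np.float32),cv2.DIST_HUBER,0,.01,.01).ravel();print("end",l)
E
```

```text
wingtop 369 [ 0.48537254 -0.1336748   0.08766805] ((0.4852110743522644, -0.1336842030286789), (0.012555561028420925, 0.043068598955869675), 6.100819110870361)
wing 469 [ 0.4852928  -0.13037564  0.0873848 ] ((0.48522821068763733, -0.13354317843914032), (0.01299497950822115, 0.043318722397089005), 5.834451198577881)
bar 375 [ 0.48304501 -0.10382547  0.03685639] ((0.48702096939086914, -0.10419458150863647), (0.0698971301317215, 0.03479974716901779), 74.98589324951172)
handle 1743 [0.50859966 0.01121623 0.15768876] ((0.5083132982254028, 0.008636180311441422), (0.07485736906528473, 0.013746346347033978), 80.94207000732422)
[ 0.03452195  0.99940395  0.42131537 -0.0593801 ] 88.02164
[ 0.05380173 -0.99855167  0.59573376 -0.05281241] -86.91589
end [ 0.99803954  0.06258637  0.49710792 -0.19615158]
```

Call:
{"method": "arm_command", "body": {"rows": "-0.277 -0.048 0 0 -1;0 0 0.2 -0.107 -1;0 0 0.3 0 -1;0 0 0.3 0 -1;0 0 0.3 0 -1;0 0 0.3 0 -1;0 0 0 0 -1;0 0 0 0 -1"}}

```text
clock: 4.28
eef_pos: [0.4859, -0.1339, 0.1265]
eef_rot: [179.9, 0.0, 95.9]
contact_force: [0.2, 0.2, 0.2]
grip_width: 1.001
finger_force: 0.0
```

Run:
```python
from h import *
s=arm.state();print(s["clock"],s["eef_pos"],s["eef_rot"])
n="wrist"
ci,p,d=grab(n); np.savez("pics/%s2.npz"%n,p=p,d=d,R=ci["R"],t=ci["t"],cx=ci["cx"],cy=ci["cy"],f=f(ci))
cv2.imwrite("pics/%s2.png"%n,p[:,:,::-1])
```

```text
4.275 [ 0.48587928 -0.13391384  0.12650461] [1.79930809e+02 3.57192323e-02 9.58582909e+01]
```

View pics/wrist2.png

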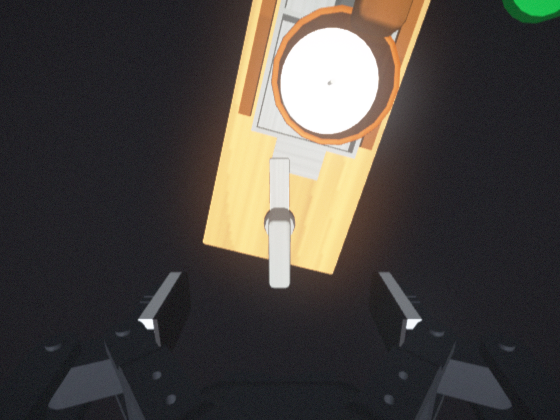

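The wing sits centred between the open fingers (column 280) and lines up with them, so I go down and pinch it.

Call:
{"method": "arm_command", "body": {"rows": "0 -0.004 0.22 0 -1;0 0 0.22 0 -1;0 0 0 0 -1;0 0 0 0 1;0 0 0 0 1;0 0 0 0 1;0 0 0 0 1;0 0 0 0 1;0 0 0 0 1;0 0 0 0 1;0 0 0 0 1", "force": 50}}

```text
clock: 5.7
eef_pos: [0.4856, -0.1338, 0.073]
eef_rot: [179.9, 0.0, 95.8]
contact_force: [4.2, 3.3, 4.6]
grip_width: 0.141
finger_force: 52.6
```

Call:
{"method": "arm_command", "body": {"rows": "0 0 0 -0.12 1;0 0 0 -0.12 1;0 0 0 -0.12 1;0 0 0 -0.12 1;0 0 0 -0.12 1;0 0 0 -0.12 1;0 0 0 -0.12 1;0 0 0 -0.12 1;0 0 0 -0.12 1;0 0 0 -0.12 1;0 0 0 -0.12 1;0 0 0 -0.12 1;0 0 0 -0.12 1;0 0 0 -0.12 1;0 0 0 0 1;0 0 0 0 1"}}

```text
clock: 7.7
eef_pos: [0.4847, -0.1347, 0.073]
eef_rot: [-179.9, 0.0, 171.4]
contact_force: [-3.4, -6.8, 9.0]
grip_width: 0.141
finger_force: 53.1
```

```bash
python3 -c "
from h import *
s=arm.state()
for k in('clock','eef_pos','eef_rot','contact_force','torque','finger_force'):print(k,s[k])"
```

```text
clock 7.7
eef_pos [ 0.48465053 -0.13467364  0.07299658]
eef_rot [-1.79915701e+02  7.62907257e-03  1.71440673e+02]
contact_force [-3.38473312 -6.76159944  8.95661278]
torque [-1.10973918  0.62123252  0.0885085 ]
finger_force 53.12863111495972
```

Call:
{"method": "arm_command", "body": {"rows": "0 0 0 -0.022 1;0 0 0 -0.022 1;0 0 0 -0.022 1;0 0 0 0 1"}}

```text
clock: 8.2
eef_pos: [0.4846, -0.1347, 0.073]
eef_rot: [-180.0, 0.0, 174.3]
contact_force: [-3.8, -7.1, 9.8]
grip_width: 0.142
finger_force: 58.2
```

```bash
python3 -c "
from h import *
s=arm.state()
for k in('clock','eef_pos','eef_rot','contact_force','torque','finger_force'):print(k,s[k])"
```

```text
clock 8.2
eef_pos [ 0.48464386 -0.13470434  0.07303284]
eef_rot [-1.79955328e+02  1.46259360e-02  1.74261145e+02]
contact_force [-3.79340748 -7.09603052  9.80866995]
torque [-1.24429411  0.56047953 -1.14223306]
finger_force 58.20689141750336
```

The torque jumped to 1.1 N m, so the nut is at its stop. I release it and rise.

Call:
{"method": "arm_command", "body": {"rows": "0 0 0 0 0;0 0 0 0 0;0 0 0 0 0;0 0 0 0 0;0 0 -0.2 0 0;0 0 -0.3 0 0;0 0 -0.4 0 0;0 0 -0.4 0 -1;0 0 -0.4 0 -1;0 0 -0.2 0.2 -1;0 0 0 0.2 -1;0 0 0 0.2 -1;0 0 0 0.2 -1;0 0 0 0.2 -1;0 0 0 0.2 -1;0 0 0 0.2 -1;0 0 0 0.2 -1;0 0 0 0.2 -1;0 0 0 0.2 -1;0 0 0 0.074 -1"}}

```text
clock: 10.7
eef_pos: [0.4846, -0.1336, 0.3004]
eef_rot: [-180.0, -0.0, 80.9]
contact_force: [-0.1, -0.3, -0.2]
grip_width: 1.0
finger_force: 0.0
```

Call:
{"method": "arm_command", "body": {"rows": "0 0 0 0 -1;0 0 0 0 -1"}}

```text
clock: 10.95
eef_pos: [0.4847, -0.1337, 0.3005]
eef_rot: [-180.0, 0.0, 81.1]
contact_force: [-0.0, 0.4, -0.1]
grip_width: 0.998
finger_force: 0.0
```

Run:
```python
from meas import *
s=arm.state();print(s["clock"],s["eef_pos"],s["eef_rot"])
n="wrist"
ci,p,d=grab(n); np.savez("pics/%s3.npz"%n,p=p,d=d,R=ci["R"],t=ci["t"],cx=ci["cx"],cy=ci["cy"],f=f(ci))
cv2.imwrite("pics/%s3.png"%n,p[:,:,::-1])
X=pts("pics/wrist3.npz",(0,420,0,560),.02,.18)
for name,lo,hi,y0,y1 in(("wing",.085,.094,-.17,-.11),("handle",.154,.175,-.05,.06)):
    q=X[(X[:,2]>lo)&(X[:,2]<hi)&(X[:,1]>y0)&(X[:,1]<y1)&(abs(X[:,0]-.5)<.05)]
    print(name,len(q),np.median(q,0),cv2.minAreaRect(q[:,:2].astype(np.float32)))
```

```text
10.95 [ 0.48474541 -0.13368668  0.30046402] [-1.79995190e+02  7.20220191e-04  8.11367913e+01]
wing 420 [ 0.48557083 -0.13369369  0.08752283] ((0.4857771694660187, -0.13432857394218445), (0.012880811467766762, 0.04276923090219498), 81.9525146484375)
handle 1406 [ 0.50671904 -0.00115464  0.15758638] ((0.5067663192749023, -0.002375267446041107), (0.05343170464038849, 0.013841231353580952), 80.66476440429688)
```

View pics/wrist3.png

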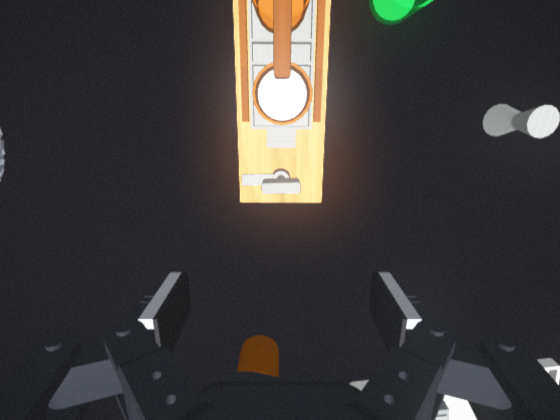

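The wing now lies at 172°, across the stand and about 91° from its +y, and the bar at (262,181) is clear of the lug at (281,138). The handle is at column 282, lined up with the tool. I go to grasp it about 9 mm from its middle, towards the candle.

Call:
{"method": "arm_command", "body": {"rows": "0.3 0.011 0 0 -1;0.3 0 0 0 -1;0.3 0 0 0 -1;0.228 0 0 0 -1;0 0 0 0 -1;0 0 0.3 0 -1;0 0 0.3 0 -1;0 0 0.3 0 -1;0 0 0.2 0 -1;0 0 0.1 0 -1;0 0 0.087 0 -1;0 0 0 0 -1;0 0 0 0 -1"}}

```text
clock: 12.62
eef_pos: [0.5075, -0.0003, 0.1467]
eef_rot: [179.9, -0.0, 81.1]
contact_force: [0.5, -0.4, -0.3]
grip_width: 1.003
finger_force: 0.0
```

Run:
```python
from meas import *
s=arm.state();print(s["clock"],s["eef_pos"],s["eef_rot"],s["contact_force"])
n="wrist"
ci,p,d=grab(n);cv2.imwrite("pics/%s4.png"%n,p[:,:,::-1])
```

```text
12.625 [ 5.07532217e-01 -3.28529920e-04  1.46722868e-01] [ 1.79933911e+02 -1.93235291e-03  8.10520878e+01] [ 0.52455754 -0.37747309 -0.32259213]
```

View pics/wrist4.png

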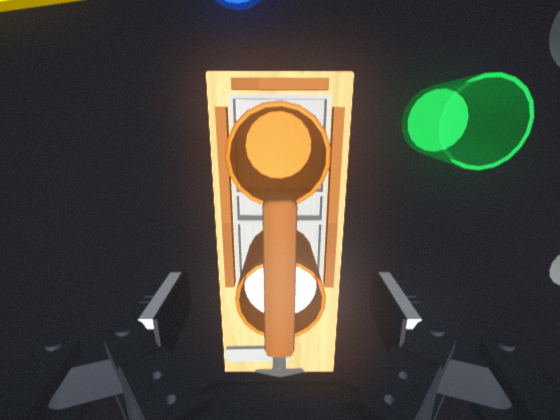

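The handle bar (column 280) is centred between the pads and the carrier is still seated. I close at 90 N and lift slowly.

Call:
{"method": "arm_command", "body": {"rows": "0 0 0 0 1;0 0 0 0 1;0 0 0 0 1;0 0 0 0 1;0 0 0 0 1;0 0 0 0 1;0 0 0 0 1;0 0 0 0 1;0 0 0 0 1", "force": 90}}

```text
clock: 13.8
eef_pos: [0.5074, -0.0003, 0.1463]
eef_rot: [180.0, -0.0, 81.0]
contact_force: [2.2, 0.2, 4.4]
grip_width: 0.143
finger_force: 88.7
```

Call:
{"method": "arm_command", "body": {"rows": "0 0 -0.02 0 1;0 0 -0.03 0 1;0 0 -0.04 0 1;0 0 -0.04 0 1;0 0 -0.04 0 1;0 0 -0.04 0 1;0 0 0 0 1;0 0 0 0 1"}}

```text
clock: 14.8
eef_pos: [0.507, -0.0002, 0.1712]
eef_rot: [-180.0, 0.0, 81.0]
contact_force: [0.1, -0.2, -7.6]
grip_width: 0.144
finger_force: 87.7
```

Run:
```python
from meas import *
s=arm.state();print(s["clock"],s["eef_pos"],s["eef_rot"],s["contact_force"],s["torque"])
a=grab("side")[1][150:300,180:340];b=grab("wrist")[1]
cv2.imwrite("pics/l1.png",np.hstack([cv2.resize(a,(400,375)),cv2.resize(b,(400,375))])[:,:,::-1])
```

```text
14.8 [ 5.07040729e-01 -2.36890074e-04  1.71162640e-01] [-1.79989128e+02  1.32915544e-03  8.10470003e+01] [ 0.09143795 -0.15574425 -7.59373939] [ 0.05676516  0.00150739 -0.04984734]
```

View pics/l1.png

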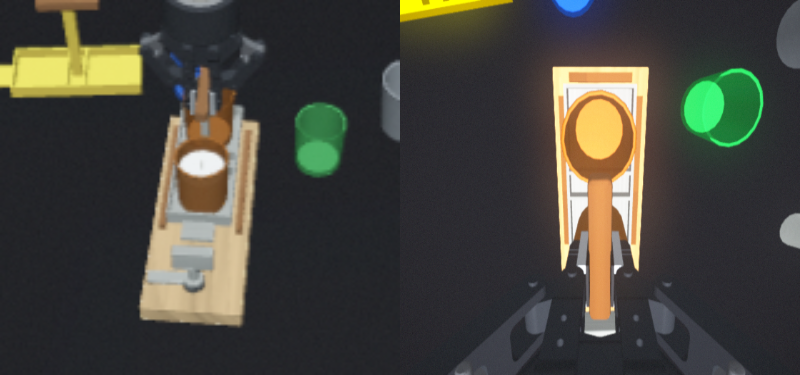

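The carrier hangs clear with both glasses upright, and the moment is only 0.06 N m. I lift it on to about 9.5 cm and hold.

Call:
{"method": "arm_command", "body": {"rows": "0 0 -0.04 0 1;0 0 -0.06 0 1;0 0 -0.08 0 1;0 0 -0.08 0 1;0 0 -0.08 0 1;0 0 -0.08 0 1;0 0 -0.08 0 1;0 0 -0.05 0 1;0 0 -0.03 0 1;0 0 0 0 1;0 0 0 0 1;0 0 0 0 1"}}

```text
clock: 16.4
eef_pos: [0.5071, -0.0002, 0.2406]
eef_rot: [-180.0, 0.0, 81.0]
contact_force: [-1.0, -0.2, -6.4]
grip_width: 0.147
finger_force: 87.9
```

Call:
{"method": "arm_command", "body": {"rows": "0 0 0 0 1;0 0 0 0 1;0 0 0 0 1;0 0 0 0 1;0 0 0 0 1;0 0 0 0 1;0 0 0 0 1;0 0 0 0 1;0 0 0 0 1;0 0 0 0 1;0 0 0 0 1;0 0 0 0 1;0 0 0 0 1;0 0 0 0 1;0 0 0 0 1;0 0 0 0 1;0 0 0 0 1;0 0 0 0 1;0 0 0 0 1;0 0 0 0 1"}}

```text
clock: 18.9
eef_pos: [0.5072, -0.0002, 0.2409]
eef_rot: [180.0, 0.0, 81.0]
contact_force: [-0.2, 0.7, -7.3]
grip_width: 0.148
finger_force: 87.9
```

Run:
```python
from meas import *
s=arm.state();print(s["clock"],s["eef_pos"],s["eef_rot"],s["contact_force"],s["torque"])
a=grab("side")[1][130:300,180:360]
ci,b,d=grab("wrist");X=cloud(ci,d).reshape(-1,3)
q=X[(X[:,2]>.225)&(X[:,2]<.27)&(abs(X[:,0]-.512)<.012)&(X[:,1]>.005)&(X[:,1]<.045)]
A=np.c_[q[:,1],np.ones(len(q))];print("handle slope dz/dy deg",np.degrees(np.arctan(np.linalg.lstsq(A,q[:,2],rcond=None)[0][0])),len(q),q[:,2].mean())
cv2.imwrite("pics/l2.png",np.hstack([cv2.resize(a,(400,378)),cv2.resize(b,(400,378))])[:,:,::-1])
```

```text
18.9 [ 5.07175925e-01 -2.39719007e-04  2.40857607e-01] [1.79996450e+02 8.21219849e-04 8.10459602e+01] [-0.16478872  0.71535107 -7.30940903] [0.026994   0.02472648 0.01883077]
handle slope dz/dy deg -3.1079331831844503 4089 0.2527283106540868
```

View pics/l2.png

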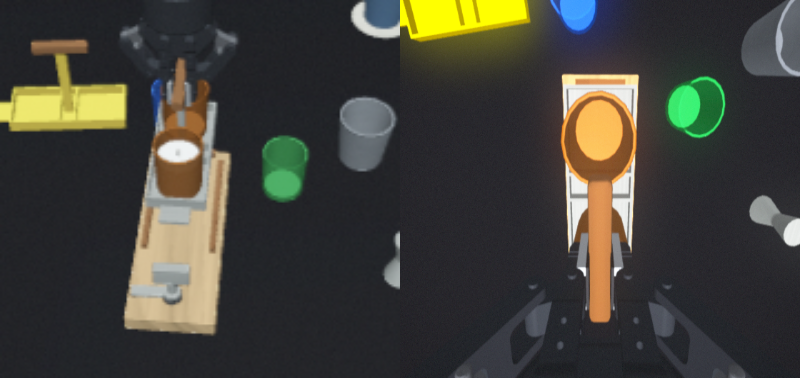

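Run:
```python
from meas import *
ci,b,d=grab("wrist");X=cloud(ci,d).reshape(-1,3)
u=np.array([.158,.987]);c=np.array([.507,-.0002]);s=(X[:,:2]-c)@u;t=(X[:,:2]-c)@np.array([.987,-.158])
for y in np.arange(-.02,.05,.01):
    k=(abs(s-y)<.004)&(abs(t)<.004)&(X[:,2]>.22);print("h",round(y,3),k.sum(),np.median(X[k,2]) if k.any() else 0)
for y in np.arange(.02,.1,.01):
    k=(abs(s-y)<.004)&(abs(t)>.034)&(abs(t)<.037)&(X[:,2]>.1)&(X[:,2]<.16);print("rim",round(y,3),k.sum(),np.median(X[k,2]) if k.any() else 0)
```

```text
h -0.02 260 0.252481159644545
h -0.01 278 0.2525398761377334
h 0.0 300 0.2524280516763605
h 0.01 1730 0.3069143619316943
h 0.02 349 0.25257865483683273
h 0.03 367 0.2526083153695418
h 0.04 385 0.2525819332567146
h 0.05 204 0.24779690107468588
rim 0.02 51 0.13645151385627854
rim 0.03 38 0.1365028840042798
rim 0.04 0 0
rim 0.05 0 0
rim 0.06 8 0.13626891417577786
rim 0.07 57 0.13646161424706568
rim 0.08 67 0.1363169595584936
rim 0.09 55 0.13650309563513285
```

The handle and tray rims are level to within 0.2 mm and about 94 mm above the seat. They have been held still for over 2.5 s, so I hand in.

```bash
python3 -c "
from rig import arm
print(arm.job_done())"
```

```text
the job is handed in; nothing more can be done
None
```

I turned the wing nut to its stop with the carrier seated, then lifted the carrier about 9.4 cm; it was level with both glasses upright, held still for over 2.5 s, and is still gripped in the air at hand-in (about 19 s of 53 s used).

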